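# Put four mixed-up things back on their marked places

### The arm

A 6-joint arm with a two-finger parallel gripper is mounted at the origin on a cart in front of the work surface, level with it; the furniture and walls round the work are solid. World frame = base frame: x ahead of the robot, y to its left, z up, the work surface at z = 0. Lengths are in mm, angles in degrees, forces in N, time in s.
With the tool pointing down it reaches from about 300 to 850 mm from the base axis. Payload 4.2 kg.
Tool frame: the origin (TCP) lies at the centre of the arm's flange, where the gripper is bolted on; the fingertips stand 191 mm ahead of it and the grasp point (between the pads) lies 172 mm ahead of it; y points along the fingers, x is the direction in which the jaws open and shut, and the axes are right-handed (so a half turn about y gives the same grasp; the last joint's range is limited). The gripper opens to 91 mm and grips with 3 to 60 N. Pads are 32 mm wide; open, the fingers measure 118 mm over their backs; the gripper's body (76 mm by 178 mm) begins 60 mm behind the grasp point.
Start: joints at [72.594, 18.312, 89.639, -0, 72.044, -1.146], TCP at [161, 551.998, 404.776] pointing down, gripper open.
Joint ranges: [-177.97, 177.97], [-48.28, 115.42], [12.27, 149.76], [-77.06, 257.06], [2.81, 150.46], [-146.56, 146.56]. Speed limits (degrees/s): [147.25, 147.25, 180, 180, 180, 180].

### API

Orientations are given as [roll, pitch, yaw] about the fixed x, y, z axes, in that order (R = Rz(yaw) Ry(pitch) Rx(roll)).
In Python, from workcell import env gives the robot as it stands.
- The arm moves only by the tool carry_out, never from a script. Its argument "increments" is a list of rows, each a list of 3 entries, a list of its own where there are three numbers: the turn, a rotation vector about the tool's x, y, z in rad, then the shift along the tool's x, y, z in mm, then the closure, from 0 (fully open) to 1 (shut). In form: [[[wx, wy, wz], [dx, dy, dz], claw], ...]. A call has 1 to 10 rows; each row is the pose to reach, as a shift and turn from the pose commanded when the call began, along the tool's axes at that moment; what a row does not reach only later rows make up. A row lasts 1/12 s, in which the tool goes at most 41.7 mm and 7.16 degrees, less where a joint would pass 70% of its speed; a pose out of reach is approached as far as the arm can. A call with a gripper value outside its range is refused whole. The fingers move at their own pace and stop on an object; "force" is the grip in N (left out, the last holds). Time passes only in rows, so rows that repeat a pose let the fingers close. It gives the time, the measured TCP pose, the force and the opening at its end, in the units of the state.
- env.state(): the state, without advancing time (a new reading comes with each control period).
- env.grab_frame(name): name is "scene" or "side" or "wrist"; returns a dict with "frame" (400x640x3 uint8, blue, green, red), "z_map" (400x640 float32, mm along the optical axis (not along the pixel's ray), 0 where there is no reading), "camera_matrix" (3x3 intrinsics, pixels), "rvec" (rotation vector, rad) and "tvec" (3), from world to camera coordinates, as OpenCV has them; the wrist camera has in their place "hand_eye" (4x4, takes a point from camera to tool coordinates, whose origin is the TCP and whose axes are the tool frame's). Camera axes: x right, y down, z forward; pixel columns grow to the right and rows downward; lengths in mm; the calibration is good to about 2 mm. A picture is of the moment at which its call begins: read the wrist's pose just before it.
- env.job_done(): hands the job in, once; it reports no verdict.
The state is a dict: "time_s": time; "qpos": joint angles; "qvel": joint speeds; "effort": joint torques, N m; "ee_pos": TCP position; "ee_rot": TCP orientation; "force": force on the tool from outside, world axes, zero at the start; "torque": the same for the moment, N m; "gripper_width": finger opening in mm.
Only numpy, scipy, OpenCV 4.12 (cv2) and the standard library are available. Lean on these libraries where they do the work, as an engineer would, in place of code of your own. Each camera call takes 0.05 s, during which the arm holds its last target. There are 200 camera calls.

### The job

The four things on the packing bench stand on each other's plates. Move each one to the plate whose white token shows its outline: the tape roll to the ring, the timer to the square, the bur block to the long bar, the dropper bottle to the small solid disc; the plate without a token is free for parking things on the way. Leave each thing upright and centred on the square pad of its plate, and never let the dropper bottle fall over.

Things in the scene. Friction and masses are not known exactly. Their poses are not given: they have to be found in the camera images.
- tape_roll_center (a point): roll of cream-coloured indicator tape lying flat, 64 mm across, 19 mm high, round; point at its centre, half-way up. It lies on one of the plates (another roll, away on the far right, has no part in the job). Loose, about 0.05 kg.
- timer_center (a point): white digital timer lying flat, a square block 66 x 66 mm, 17 mm high, sides along its x and y axes, buttons and display on top; point at its centre, half-way up. It lies on one of the plates (another timer, away on the far right, has no part in the job). Loose, about 0.07 kg.
- bur_block_center (a point): small white block with a row of metal burs under a clear cover (closed, does not move), an oblong 38 mm wide (its x axis) and 78 mm long (its y axis), solid body 20 mm high, 41 mm high over the clear cover; the point is in the middle of the oblong, 17 mm above its underside. Grip it across the 38 mm. Loose, about 0.13 kg.
- dropper_bottle_center (a point): brown glass dropper bottle standing upright, round, 33 mm across up to a height of 70 mm, with a narrow black dropper cap up to 102 mm; point on its axis, 51 mm above its underside. Loose, about 0.07 kg.
- plate_tape: a fixed flat dark grey steel plate, 6 mm thick: a square pad 106 x 106 mm with a 36 mm long, 70 mm wide tab on its front edge (its -x side, roughly towards the robot). Origin at the pad's centre on the underside, on the worktop; z up, y along the pad's front edge. Its token is a flat ring, 27 mm across with a hole: the place of the tape roll. It stands 3 to 4 mm high in white on the tab, its centre 70 mm from the pad's centre, at -x.
- plate_timer: a fixed flat dark grey steel plate, 6 mm thick: a square pad 106 x 106 mm with a 36 mm long, 70 mm wide tab on its front edge (its -x side, roughly towards the robot). Origin at the pad's centre on the underside, on the worktop; z up, y along the pad's front edge. Its token is a square of 24 mm: the place of the timer. It stands 3 to 4 mm high in white on the tab, its centre 70 mm from the pad's centre, at -x.
- plate_bur: a fixed flat dark grey steel plate, 6 mm thick: a square pad 106 x 106 mm with a 36 mm long, 70 mm wide tab on its front edge (its -x side, roughly towards the robot). Origin at the pad's centre on the underside, on the worktop; z up, y along the pad's front edge. Its token is a long bar, 50 x 10 mm: the place of the bur block. It stands 3 to 4 mm high in white on the tab, its centre 70 mm from the pad's centre, at -x.
- plate_bottle: a fixed flat dark grey steel plate, 6 mm thick: a square pad 106 x 106 mm with a 36 mm long, 70 mm wide tab on its front edge (its -x side, roughly towards the robot). Origin at the pad's centre on the underside, on the worktop; z up, y along the pad's front edge. Its token is a small solid disc, 13 mm across: the place of the dropper bottle. It stands 3 to 4 mm high in white on the tab, its centre 70 mm from the pad's centre, at -x.
- plate_spare: a fixed flat dark grey steel plate, 6 mm thick: a square pad 106 x 106 mm with a 36 mm long, 70 mm wide tab on its front edge (its -x side, roughly towards the robot). Origin at the pad's centre on the underside, on the worktop; z up, y along the pad's front edge. It has no token: the spare place, empty at the start.
Mind the look-alikes: they are no part of the job. Of the things that look like the part that bears dropper_bottle_center, the larger one is meant.

How it is judged:
By the outcome, as a careful person would: the job done as asked, in the order asked, and still so for the second after the job is handed in, with the robot touching nothing.
It also fails if it takes over 136 s, if anything falls off the work surface, if the arm or the gripper's body presses on something with over 40 N, if the wrist force passes 120 N, or if a joint passes its speed limit or range.

## Working session

There is one attempt and no reset: what is moved stays moved. The work goes in short steps, Python scripts to look and compute and a tool call to move; the robot and the scene stay as the last step left them, time stands still between calls to the robot, and variables do not carry over. Pictures are saved under pics/ and viewed, about 12 in all and at most 16, crops included, and the job is handed in when it is done.

Besides the shell and the picture viewer there is one more tool, called after "Request:" as name(argument=value, ...) on one line, values as JSON. carry_out: Moves the arm, as the interface text tells. Its arguments: {"type":"object","properties":{"increments":{"type":"array","items":{"type":"array"}},"force":{"type":"number"}},"required":["increments"]}

```bash
ls; mkdir -p pics
python3 - <<'E'
from workcell import env
import cv2,numpy as np
print(env.state())
for n in ("scene","side","wrist"):
    f=env.grab_frame(n); cv2.imwrite(f"pics/{n}0.png",f["frame"]); np.savez(f"{n}0.npz",**f)
    print(n,{k:np.round(v,3).tolist() for k,v in f.items() if k not in("frame","z_map")}, (f["z_map"]>0).mean())
E
```

```text
pics
{'time_s': 0.0, 'qpos': array([ 7.25937436e+01,  1.83505160e+01,  8.97045531e+01,  2.16305409e-03,
        7.20405136e+01, -1.14541037e+00]), 'qvel': array([ 0.03925421, -0.00165933,  0.06500991, -0.00245302,  0.08061715,
       -0.03115618]), 'effort': array([-3.51048784e-04, -4.12468636e+01, -2.31977230e+01,  7.27864774e-02,
        4.54061979e-02, -1.29646214e-04]), 'ee_pos': array([160.94944338, 551.85412329, 403.94381435]), 'ee_rot': array([-89.99603318,   0.09552257,  73.73848857]), 'force': array([0.96291331, 0.83563592, 0.03552759]), 'torque': array([0.06277871, 0.03686706, 0.04096651]), 'gripper_width': 91.29414073233222}
scene {'camera_matrix': [[391.05, 0.0, 326.7], [0.0, 391.05, 202.145], [0.0, 0.0, 1.0]], 'rvec': [1.898, -0.622, 0.406], 'tvec': [-398.101, 191.713, 669.366]} 0.99578125
side {'camera_matrix': [[365.42, 0.0, 323.487], [0.0, 365.42, 199.314], [0.0, 0.0, 1.0]], 'rvec': [2.212, -0.303, 0.144], 'tvec': [-481.352, 141.136, 808.839]} 0.99587890625
wrist {'camera_matrix': [[325.718, 0.0, 319.258], [0.0, 325.718, 198.307], [0.0, 0.0, 1.0]], 'hand_eye': [[1.0, 0.001, 0.0, 0.197], [-0.0, -0.289, 0.957, 20.893], [0.001, -0.957, -0.289, 82.992], [0.0, 0.0, 0.0, 1.0]]} 0.9958828125
```

View images.

View pics/scene0.png

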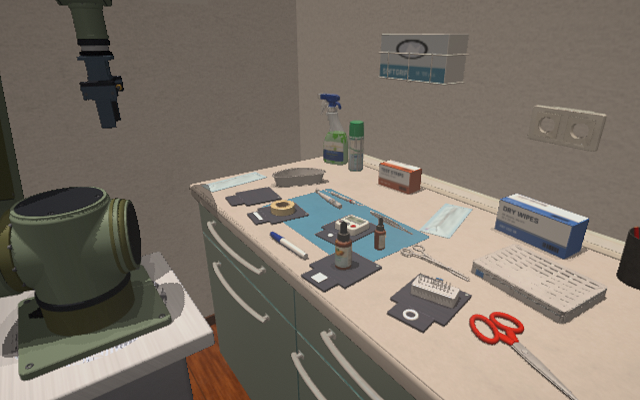

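View pics/side0.png

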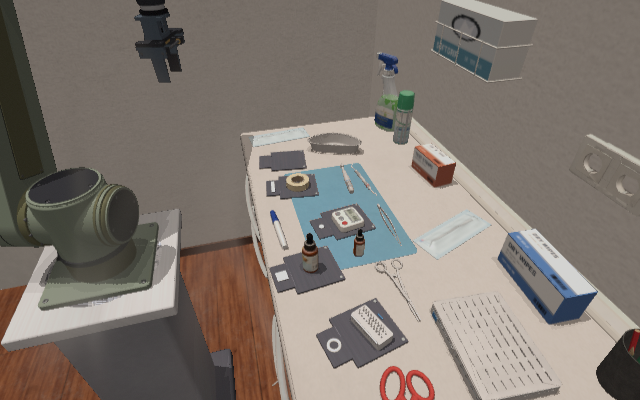

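```bash
cat > h.py <<'E'
import cv2,numpy as np
from scipy.spatial.transform import Rotation as R
from workcell import env
def T(rpy,p):
    M=np.eye(4); M[:3,:3]=R.from_euler('xyz',rpy,degrees=True).as_matrix(); M[:3,3]=p; return M
def campose(f,st=None):          # camera -> world
    if 'rvec' in f:
        M=np.eye(4); M[:3,:3]=cv2.Rodrigues(f['rvec'])[0]; M[:3,3]=np.ravel(f['tvec']); return np.linalg.inv(M)
    return T(st['ee_rot'],st['ee_pos'])@f['hand_eye']
def rays(f,uv,z,C):              # pixels -> world points on plane z
    uv=np.asarray(uv,float).reshape(-1,2)
    d=np.c_[uv,np.ones(len(uv))]@np.linalg.inv(f['camera_matrix']).T@C[:3,:3].T
    return C[:3,3]+d*((z-C[2,3])/d[:,2])[:,None]
def cloud(f,C):                  # HxWx3 world points from depth
    h,w=f['z_map'].shape; u,v=np.meshgrid(np.arange(w),np.arange(h))
    p=np.stack([u,v,np.ones_like(u)],-1)@np.linalg.inv(f['camera_matrix']).T*f['z_map'][...,None]
    return p@C[:3,:3].T+C[:3,3]
def shot(n):
    st=env.state(); f=env.grab_frame(n); return f,campose(f,st),st
E
python3 - <<'E'
from h import *
for n in("scene","side"):
    f=dict(np.load(n+'0.npz')); P=cloud(f,campose(f)); 
    px={'scene':dict(spare=(252,196),tok_bar=(258,217),tape=(283,208),tok_disc=(331,235),timer=(352,226),bottlecap=(343,226),small=(380,222),tok_sq=(319,277),bur=(436,286),tok_ring=(410,315)),
        'side':dict(spare=(283,160),tok_bar=(272,187),tape=(297,182),tok_disc=(321,226),timer=(347,218),bottlecap=(310,237),small=(360,234),tok_sq=(281,276),bur=(372,320),tok_ring=(334,345),scissors=(395,290))}[n]
    for k,(u,v) in px.items(): print(n,k,P[v-1:v+2,u-1:u+2].reshape(-1,3).mean(0).round())
E
```

```text
scene spare [451. 313.   5.]
scene tok_bar [397. 167.   8.]
scene tape [459. 146.  24.]
scene tok_disc [489. -23.   8.]
scene timer [537. -41.  24.]
scene bottlecap [ 426. -145.   99.]
scene small [ 542. -128.   67.]
scene tok_sq [ 367. -148.    8.]
scene bur [ 501. -318.   28.]
scene tok_ring [ 428. -327.    5.]
side spare [455. 309.   7.]
side tok_bar [399. 172.  10.]
side tape [470. 171.  14.]
side tok_disc [487. -22.  10.]
side timer [552. -26.  24.]
side bottlecap [ 432. -146.  102.]
side small [ 545. -130.   66.]
side tok_sq [ 366. -149.   10.]
side bur [ 505. -310.   27.]
side tok_ring [ 416. -364.   73.]
side scissors [ 584. -241.    1.]
```

View pics/wrist0.png

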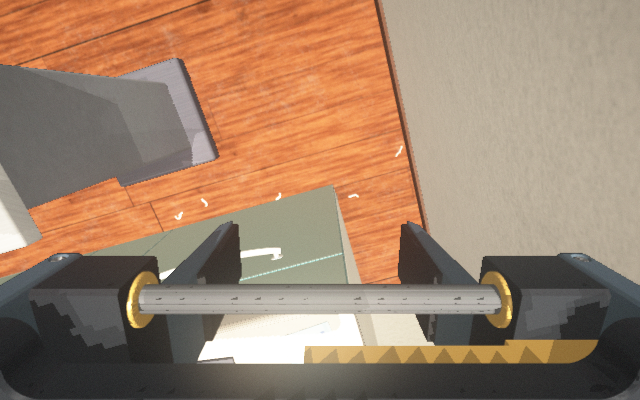

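```bash
cat >> h.py <<'E'
def go(xyz,yaw,st=None):         # tool-frame increment to TCP xyz, pointing down, yaw
    st=st or env.state(); A=T(st['ee_rot'],st['ee_pos']); B=T([-90,0,yaw],xyz); M=np.linalg.inv(A)@B
    print('turn',R.from_matrix(M[:3,:3]).as_rotvec().round(4).tolist(),'shift',M[:3,3].round(1).tolist())
E
python3 -c "
from h import *
go([540,-10,450],90)"
```

```text
turn [-0.0002, -0.2839, -0.0013] shift [-433.3, -45.3, -521.2]
```

Request:
carry_out(increments=[[[0, -0.284, 0], [-433, -46, -521], 0], [[0, -0.284, 0], [-433, -46, -521], 0], [[0, -0.284, 0], [-433, -46, -521], 0], [[0, -0.284, 0], [-433, -46, -521], 0], [[0, -0.284, 0], [-433, -46, -521], 0], [[0, -0.284, 0], [-433, -46, -521], 0], [[0, -0.284, 0], [-433, -46, -521], 0], [[0, -0.284, 0], [-433, -46, -521], 0], [[0, -0.284, 0], [-433, -46, -521], 0], [[0, -0.284, 0], [-433, -46, -521], 0]])

```text
time_s: 0.98
ee_pos: [393.1, 206.8, 433.0]
ee_rot: [-90.0, -0.0, 90.0]
force: [0.6, 1.3, -0.6]
gripper_width: 90.9
```

```bash
python3 -c "
from h import *
go([540,-10,450],90)"
```

```text
turn [0.0001, 0.0004, 0.0002] shift [-216.8, -17.0, -146.8]
```

Request:
carry_out(increments=[[[0, 0, 0], [-217, -17, -147], 0], [[0, 0, 0], [-217, -17, -147], 0], [[0, 0, 0], [-217, -17, -147], 0], [[0, 0, 0], [-217, -17, -147], 0], [[0, 0, 0], [-217, -17, -147], 0], [[0, 0, 0], [-217, -17, -147], 0], [[0, 0, 0], [-217, -17, -147], 0], [[0, 0, 0], [-217, -17, -147], 0], [[0, 0, 0], [-217, -17, -147], 0]])

```text
time_s: 1.73
ee_pos: [539.7, -8.5, 449.2]
ee_rot: [-89.9, -0.1, 89.9]
force: [-0.9, 0.2, 0.3]
gripper_width: 91.2
```

Run:
```python
from h import *
f,C,st=shot("wrist"); print(st['ee_pos'],st['ee_rot'],st['force']); cv2.imwrite("pics/w1.png",f['frame']); np.savez("w1.npz",C=C,**f)
```

```text
[539.66175522  -8.52561965 449.22896708] [-8.98992833e+01 -5.33850420e-02  8.99215079e+01] [-0.8866765   0.17488522  0.26749179]
```

View pics/w1.png

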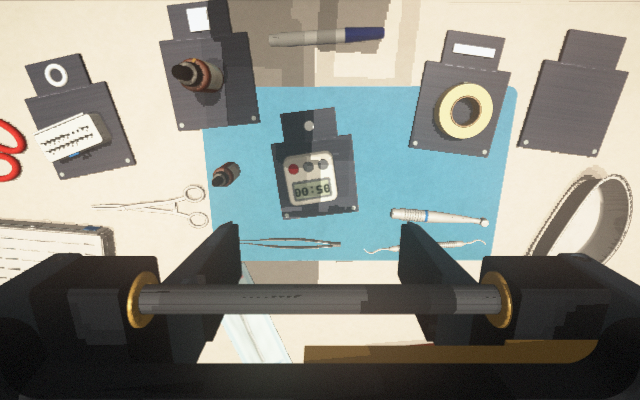

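```bash
cat > meas.py <<'E'
from h import *
MODEL=np.array([[-89,-35],[-89,35],[-53,53],[53,53],[53,-53],[-53,-53]],float)
def kabsch(A,B):
    a,b=A.mean(0),B.mean(0); U,S,V=np.linalg.svd((A-a).T@(B-b)); D=np.diag([1,np.linalg.det(V.T@U.T)])
    r=V.T@D@U.T; t=b-r@a; return r,t,np.sqrt(((A@r.T+t-B)**2).sum(1))
def plates(f,C):
    P=cloud(f,C); hsv=cv2.cvtColor(f['frame'],cv2.COLOR_BGR2HSV); z=P[...,2]
    m=((hsv[...,2]<125)&(z>2)&(z<10)&(hsv[...,1]<110)).astype(np.uint8)
    m=cv2.morphologyEx(m,cv2.MORPH_OPEN,np.ones((3,3)))
    out=[]
    for c in cv2.findContours(m,cv2.RETR_EXTERNAL,cv2.CHAIN_APPROX_NONE)[0]:
        if cv2.contourArea(c)<2500: continue
        w=rays(f,c.reshape(-1,2),6,C)[:,:2]; h=cv2.convexHull(w.astype(np.float32))
        for e in np.arange(2,25,.5):
            q=cv2.approxPolyDP(h,e,True).reshape(-1,2)
            if len(q)<=6: break
        best=None
        if len(q)==6:
            for s in (1,-1):
                for k in range(6):
                    B=np.roll(q[::s],k,0); r=kabsch(MODEL,B.astype(float))
                    if best is None or r[2].mean()<best[2].mean(): best=r
        if best is None: print('plate? n',len(q),w.mean(0)); continue
        out.append((best[1],np.degrees(np.arctan2(best[0][1,0],best[0][0,0])))); 
        print('plate',best[1].round(1),'yaw',round(out[-1][1],1),'res',best[2].round(1),'px',c.reshape(-1,2).mean(0).round())
    return out,P
E
python3 - <<'E'
from meas import *
f=dict(np.load('w1.npz')); C=f['C']; pl,P=plates(f,C)
z=P[...,2]; print('table z',np.median(z[(abs(z)<8)]))
def blob(c,lo,hi,rad=55):
    m=(np.hypot(P[...,0]-c[0],P[...,1]-c[1])<rad)&(z>lo)&(z<hi); return P[m]
for c in ([465,160],[545,-33],[500,-315]):
    p=blob(c,16,32); zt=np.median(p[:,2]); r=cv2.minAreaRect(p[:,:2].astype(np.float32)); print(c,len(p),'z',zt.round(1),'rect',np.round(r[0],1),np.round(r[1],1),round(r[2],1),'circ',np.round(cv2.minEnclosingCircle(p[:,:2].astype(np.float32)),1) if 0 else cv2.minEnclosingCircle(p[:,:2].astype(np.float32)))
for c in([430,-146],[545,-130]):
    for lo,hi in((55,85),(95,115)):
        p=blob(c,lo,hi); 
        if len(p): print(c,lo,len(p),p.mean(0).round(1),p.min(0).round(1),p.max(0).round(1))
E
```

```text
plate [555.3 -13. ] yaw 7.7 res [3.  3.3 3.4 9.9 5.9 7.5] px [314. 165.]
plate [ 495.8 -309.1] yaw 12.7 res [1.8 3.9 6.1 5.4 7.  1.3] px [ 82. 122.]
plate [469.  305.3] yaw -9.1 res [ 4.4  1.4  3.4  6.9 15.6 11. ] px [575.  92.]
plate [ 435.5 -140.5] yaw 4.1 res [ 3.4  3.1  4.1  1.9 17.   9.3] px [207.  68.]
table z 0.17004990348004867
[465, 160] 1900 z 24.2 rect [469.4 167.9] [63.9 63.6] 62.9 circ ((468.1185607910156, 168.418701171875), 33.23067855834961)
[545, -33] 2341 z 22.4 rect [554.2 -19. ] [63.8 63.9] 9.0 circ ((553.5540771484375, -19.2592830657959), 40.97339630126953)
[500, -315] 2100 z 25.1 rect [ 501.4 -315.2] [42.3 81.2] 20.7 circ ((500.7939147949219, -315.22601318359375), 42.39201736450195)
[430, -146] 55 742 [ 431.6 -133.4   71. ] [ 414.3 -152.9   55. ] [ 446.9 -122.9   84.9]
[430, -146] 95 189 [ 431.  -138.4  102.3] [ 424.8 -145.9   95.5] [ 437.1 -133.6  107.7]
[545, -130] 55 176 [ 543.9 -122.9   63.8] [ 537.2 -133.1   55.1] [ 552.9 -116.5   76.6]
```

```bash
python3 - <<'E'
s=open('meas.py').read()
s=s.replace("m=cv2.morphologyEx(m,cv2.MORPH_OPEN,np.ones((3,3)))","m=cv2.morphologyEx(m,cv2.MORPH_CLOSE,np.ones((7,7)));m=cv2.morphologyEx(m,cv2.MORPH_OPEN,np.ones((3,3)));cv2.imwrite('pics/mask.png',m*255)")
s=s.replace("(z>2)&(z<10)&(hsv[...,1]<110)","(z>1.5)&(z<13)&(P[...,0]>330)&(P[...,0]<620)&((hsv[...,1]<90)|(hsv[...,0]>115)|(hsv[...,2]<60))")
open('meas.py','w').write(s)
E
python3 - <<'E'
from meas import *
f=dict(np.load('w1.npz')); C=f['C']; pl,P=plates(f,C)
a=f['frame'].copy(); m=cv2.imread('pics/mask.png',0)
cs=cv2.findContours(m,cv2.RETR_EXTERNAL,cv2.CHAIN_APPROX_NONE)[0]
a=cv2.resize(a,None,fx=2,fy=2)
cv2.drawContours(a,[c*2 for c in cs],-1,(0,255,0),1)
cv2.imwrite('pics/ov.png',cv2.resize(a[:480],(800,300)))
E
```

```text
plate [557.  -12.6] yaw 7.5 res [2.1 1.7 1.9 4.6 4.6 5.9] px [313. 164.]
plate? n 5 [467.01505769 171.15953749]
plate [ 496.7 -310.2] yaw 11.0 res [0.8 0.8 3.9 3.7 3.8 2.3] px [ 79. 120.]
plate [469.5 307.2] yaw -7.9 res [1.5 1.5 4.2 4.3 3.3 1.6] px [575.  94.]
plate [ 437.6 -139.5] yaw 5.4 res [1.5 0.8 1.  3.3 5.2 6. ] px [208.  65.]
```

View pics/ov.png

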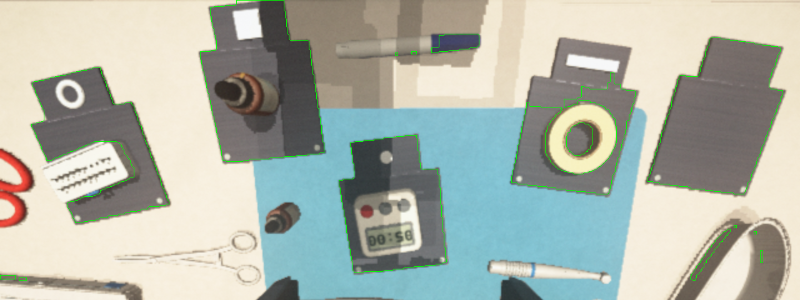

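```bash
sed -i 's/<125)/<VMAX)/; s/^MODEL/VMAX=125\nMODEL/' meas.py
python3 - <<'E'
import meas; from meas import *
f=dict(np.load('w1.npz')); C=f['C']
meas.VMAX=165; pl,P=plates(f,C)
hsv=cv2.cvtColor(f['frame'],cv2.COLOR_BGR2HSV)
for n,(u,v) in dict(ring=(56,75),sq=(198,18),disc=(308,126),bar=(473,49)).items():
    w=np.zeros((400,640),np.uint8); w[max(v-16,0):v+17,u-28:u+29]=1
    m=((hsv[...,2]>185)&(hsv[...,1]<60)&(w>0)).astype(np.uint8)
    n_,l,s,c=cv2.connectedComponentsWithStats(m); 
    k=1+np.argmin(np.hypot(*(c[1:]-[u,v]).T)+1000*(s[1:,4]<20)); ys,xs=np.nonzero(l==k)
    q=rays(f,np.c_[xs,ys],9.5,C)[:,:2]; r=cv2.minAreaRect(q.astype(np.float32)); print(n,'px',c[k].round(),'c',np.round(r[0],1),'size',np.round(r[1],1),'ang',round(r[2],1))
    i=np.argmin([np.hypot(*(p[0]-r[0])) for p in pl]); t,y=pl[i]; y=np.radians(y); print('   from plate fit',(t-70*np.array([np.cos(y),np.sin(y)])).round(1))
E
```

```text
plate [557.  -11.9] yaw 7.6 res [1.6 0.3 0.6 3.1 3.2 5.5] px [314. 164.]
plate [ 497.  -310.4] yaw 10.8 res [0.9 0.6 3.4 2.9 2.6 2.3] px [ 79. 120.]
plate [471.1 165.7] yaw -7.4 res [1.3 1.6 4.3 3.2 3.3 3. ] px [461.  94.]
plate [469.4 307.8] yaw -7.8 res [1.4 1.3 3.2 2.9 2.  1.8] px [576.  94.]
plate [ 436.9 -139.8] yaw 5.0 res [1.3 1.3 1.4 2.7 3.1 2.7] px [208.  65.]
ring px [56. 75.] c [ 426.9 -325.2] size [24.7 25.8] ang 77.4
   from plate fit [ 428.2 -323.4]
sq px [198.  19.] c [ 366.8 -147.2] size [23.7 23.4] ang 5.3
   from plate fit [ 367.2 -145.9]
disc px [312. 126.] c [488.1 -16. ] size [1.3 1.2] ang 90.0
   from plate fit [487.6 -21.1]
bar px [474.  50.] c [399.8 175.3] size [49.7  9.8] ang 82.8
   from plate fit [401.7 174.7]
```

Request:
carry_out(increments=[[[0, 0, 0], [177, 189, 71], 0], [[0, 0, 0], [177, 189, 71], 0], [[0, 0, 0], [177, 189, 71], 0], [[0, 0, 0], [177, 189, 71], 0], [[0, 0, 0], [177, 189, 71], 0], [[0, 0, 0], [177, 189, 71], 0], [[0, 0, 0], [177, 189, 71], 0], [[0, 0, 0], [177, 189, 71], 0], [[0, 0, 0], [177, 220, 71], 0], [[0, 0, 0], [177, 247, 71], 0]])

```text
time_s: 2.62
ee_pos: [468.8, 169.9, 204.2]
ee_rot: [-90.3, -0.1, 90.2]
force: [1.4, 0.5, 0.3]
gripper_width: 91.2
```

Request:
carry_out(increments=[[[0, 0, 0], [0, 0, 0], 0], [[0, 0, 0], [0, 0, 0], 1], [[0, 0, 0], [0, 0, 0], 1], [[0, 0, 0], [0, 0, 0], 1], [[0, 0, 0], [0, 0, 0], 1], [[0, 0, 0], [0, 0, 0], 1], [[0, 0, 0], [0, 0, 0], 1], [[0, 0, 0], [0, 0, 0], 1]], force=15)

```text
time_s: 3.28
ee_pos: [469.2, 168.8, 204.3]
ee_rot: [-90.1, -0.0, 90.0]
force: [-0.1, -1.0, 7.8]
gripper_width: 62.4
```

Request:
carry_out(increments=[[[0, 0, 0], [0, -25, 0], 1], [[0, 0, 0], [0, -55, 0], 1], [[0, 0, 0], [35, -60, 0], 1], [[0, 0, 0], [70, -60, 0], 1], [[0, 0, 0], [105, -60, 0], 1], [[0, 0, 0], [139, -60, 0], 1], [[0, 0, 0], [139, -60, 0], 1], [[0, 0, 0], [139, -40, 0], 1], [[0, 0, 0], [139, -20, 0], 1], [[0, 0, 0], [139, -10, 0], 1]])

```text
time_s: 4.12
ee_pos: [467.9, 307.3, 211.2]
ee_rot: [-89.9, 0.1, 90.0]
force: [-0.2, -0.2, 0.0]
gripper_width: 62.3
```

Run:
```python
from h import *
s=env.state(); print(s['force'],s['gripper_width'],s['ee_pos'])
f,C,st=shot("side"); cv2.imwrite("pics/s2.png",cv2.resize(f['frame'][100:230,220:380],(640,520),interpolation=cv2.INTER_CUBIC))
```

```text
[-0.22055274 -0.19491837  0.01891494] 62.275157807338 [467.89493793 307.30773086 211.17935559]
```

View pics/s2.png

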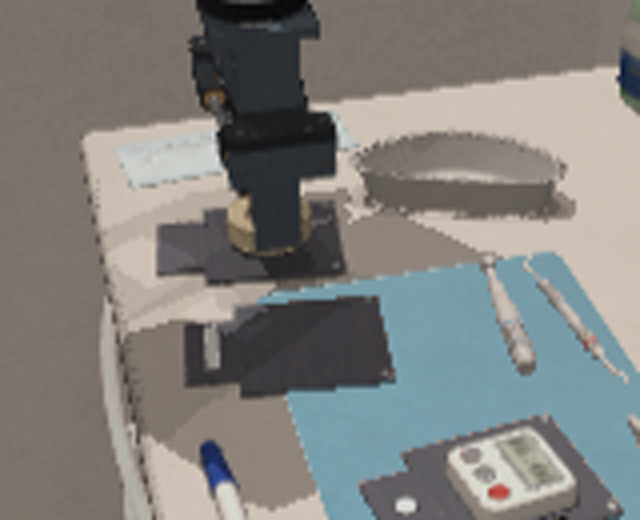

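Request:
carry_out(increments=[[[0, 0, 0], [0, 4, 0], 1], [[0, 0, 0], [0, 7, 0], 1], [[0, 0, 0], [0, 7, 0], 1], [[0, 0, 0], [0, 7, 0], 0], [[0, 0, 0], [0, 7, 0], 0], [[0, 0, 0], [0, 7, 0], 0], [[0, 0, 0], [0, 7, 0], 0], [[0, 0, 0], [0, 7, 0], 0], [[0, 0, 0], [0, -20, 0], 0], [[0, 0, 0], [0, -60, 0], 0]])

```text
time_s: 5.0
ee_pos: [467.5, 307.1, 270.2]
ee_rot: [-89.6, 0.3, 90.0]
force: [1.4, 1.2, -0.2]
gripper_width: 91.0
```

Run:
```python
from h import *
s=env.state()
print(s['qpos'].round(1))
go([500,-315,330],90); go([500,-315,330],20.7); go([501.4,-315.2,260],20.7)
```

```text
[ 32.1  23.8 102.4   0.   54.3 -57.9]
turn [-0.0077, 0.0002, -0.0048] shift [-622.4, -57.1, -31.9]
turn [-0.0039, 1.2097, -0.0089] shift [-622.4, -57.1, -31.9]
turn [-0.0039, 1.2097, -0.0089] shift [-622.2, 12.9, -33.8]
```

Request:
carry_out(increments=[[[0, 0, 0], [-40, -57, -2], 0], [[0, 1.21, 0], [-622, -57, -34], 0], [[0, 1.21, 0], [-622, -57, -34], 0], [[0, 1.21, 0], [-622, -57, -34], 0], [[0, 1.21, 0], [-622, -57, -34], 0], [[0, 1.21, 0], [-622, -57, -34], 0], [[0, 1.21, 0], [-622, -57, -34], 0], [[0, 1.21, 0], [-622, -57, -34], 0], [[0, 1.21, 0], [-622, -57, -34], 0], [[0, 1.21, 0], [-622, -57, -34], 0]])

```text
time_s: 5.83
ee_pos: [490.0, -92.3, 321.7]
ee_rot: [-90.0, -0.0, 25.2]
force: [1.3, -0.7, 0.6]
gripper_width: 91.0
```

Run:
```python
from h import *
go([501.4,-315.2,270],20.7)
```

```text
turn [0.0002, 0.0785, 0.0006] shift [-84.6, 51.7, -206.5]
```

Request:
carry_out(increments=[[[0, 0.0785, 0], [-85, 30, -206], 0], [[0, 0.0785, 0], [-85, 30, -206], 0], [[0, 0.0785, 0], [-85, 30, -206], 0], [[0, 0.0785, 0], [-85, 52, -206], 0], [[0, 0.0785, 0], [-85, 52, -206], 0], [[0, 0.0785, 0], [-85, 52, -206], 0], [[0, 0.0785, 0], [-85, 52, -206], 0], [[0, 0.0785, 0], [-85, 80, -206], 0], [[0, 0.0785, 0], [-85, 100, -206], 0], [[0, 0.0785, 0], [-85, 111, -206], 0]])

```text
time_s: 6.67
ee_pos: [501.9, -311.9, 208.4]
ee_rot: [-89.8, 0.1, 21.1]
force: [-1.0, 0.4, -0.2]
gripper_width: 91.2
```

Request:
carry_out(increments=[[[0, 0, 0], [0, 0, 0], 0], [[0, 0, 0], [0, 0, 0], 1], [[0, 0, 0], [0, 0, 0], 1], [[0, 0, 0], [0, 0, 0], 1], [[0, 0, 0], [0, 0, 0], 1], [[0, 0, 0], [0, 0, 0], 1], [[0, 0, 0], [0, 0, 0], 1], [[0, 0, 0], [0, 0, 0], 1], [[0, 0, 0], [0, 0, 0], 1]], force=20)

```text
time_s: 7.42
ee_pos: [502.6, -312.9, 210.4]
ee_rot: [-90.0, 0.0, 21.1]
force: [-0.4, -0.5, 0.4]
gripper_width: 40.6
```

Run:
```python
from h import *
s=env.state(); print(s['force'],s['gripper_width'],s['ee_pos'])
f,C,st=shot("side"); cv2.imwrite("pics/s3.png",cv2.resize(f['frame'][240:400,270:470],(800,640),interpolation=cv2.INTER_CUBIC)[:600])
```

```text
[-0.37649411 -0.46844444  0.42886167] 40.60875142649396 [ 502.58130014 -312.89482197  210.40122552]
```

View pics/s3.png

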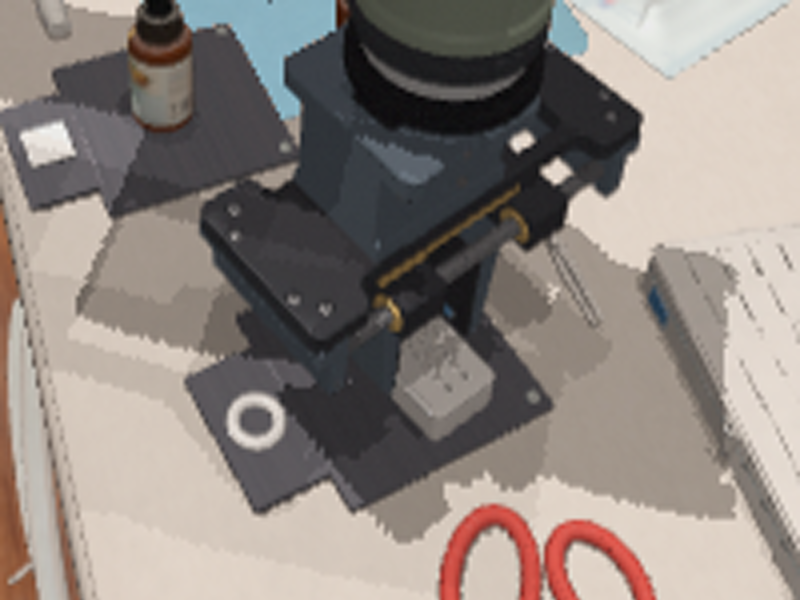

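Request:
carry_out(increments=[[[0, 0, 0], [0, 0, 0], 0.3], [[0, 0, 0], [0, 0, 0], 0.3], [[0, 0, 0], [0, 0, -2], 0.3], [[0, 0, 0], [0, 5, -2], 0.3], [[0, 0, 0], [0, 9, -2], 0.3], [[0, 0, 0], [0, 9, -2], 0.3], [[0, 0, 0], [0, 9, -2], 0.3], [[0, 0, 0], [0, 9, -2], 0.3]], force=35)

```text
time_s: 8.13
ee_pos: [503.3, -314.7, 201.1]
ee_rot: [-90.0, 0.0, 21.1]
force: [-0.1, -0.0, -0.1]
gripper_width: 63.6
```

Request:
carry_out(increments=[[[0, 0, 0], [0, 0, 0], 1], [[0, 0, 0], [0, 0, 0], 1], [[0, 0, 0], [0, 0, 0], 1], [[0, 0, 0], [0, 0, 0], 1], [[0, 0, 0], [0, 0, 0], 1], [[0, 0, 0], [0, 0, 0], 1], [[0, 0, 0], [0, 0, 0], 1], [[0, 0, 0], [0, 0, 0], 1]], force=35)

```text
time_s: 8.8
ee_pos: [503.3, -314.7, 201.4]
ee_rot: [-90.0, -0.0, 21.1]
force: [-0.3, -0.5, 1.0]
gripper_width: 37.8
```

Run:
```python
from h import *
go([470.3,166,330],-7.4)
```

```text
turn [0.0, 0.4966, 0.0001] shift [141.9, -128.6, 460.5]
```

Request:
carry_out(increments=[[[0, 0, 0], [0, -20, 0], 1], [[0, 0, 0], [0, -55, 0], 1], [[0, 0, 0], [0, -92, 0], 1], [[0, 0, 0], [0, -129, 0], 1], [[0, 0.08, 0], [10, -129, 33], 1], [[0, 0.16, 0], [22, -129, 70], 1], [[0, 0.24, 0], [33, -129, 108], 1], [[0, 0.33, 0], [45, -129, 146], 1], [[0, 0.41, 0], [57, -129, 184], 1], [[0, 0.497, 0], [69, -129, 222], 1]])

```text
time_s: 9.63
ee_pos: [487.2, -81.1, 330.1]
ee_rot: [-90.0, 0.0, -7.7]
force: [0.4, -0.1, -2.7]
gripper_width: 38.1
```

Run:
```python
from h import *
go([470.3,166,270],-7.4); print(env.state()['gripper_width'])
```

```text
turn [-0.0003, -0.0051, -0.0003] shift [-49.8, 60.2, 242.5]
38.130584456261055
```

Request:
carry_out(increments=[[[0, -0.005, 0], [-8, 0, 38], 1], [[0, -0.005, 0], [-16, 0, 77], 1], [[0, -0.005, 0], [-24, 10, 116], 1], [[0, -0.005, 0], [-32, 25, 155], 1], [[0, -0.005, 0], [-40, 40, 195], 1], [[0, -0.005, 0], [-46, 55, 225], 1], [[0, -0.005, 0], [-50, 65, 242], 1], [[0, -0.005, 0], [-50, 85, 242], 1], [[0, -0.005, 0], [-50, 100, 242], 1], [[0, -0.005, 0], [-50, 100, 242], 1]])

```text
time_s: 10.47
ee_pos: [468.2, 163.9, 227.5]
ee_rot: [-90.2, 0.4, -7.1]
force: [-0.1, -0.1, -1.0]
gripper_width: 37.7
```

Run:
```python
from h import *
go([470.3,166,202],-7.4); print(env.state()['gripper_width'])
```

```text
turn [0.0028, 0.006, -0.0062] shift [2.0, 25.5, 2.4]
37.722571341378924
```

Request:
carry_out(increments=[[[0, 0, 0], [1, 6, 1], 1], [[0, 0, 0], [1, 12, 1], 1], [[0, 0, 0], [1, 15, 1], 1], [[0, 0, 0], [1, 15, 1], 1]])

```text
time_s: 10.8
ee_pos: [470.8, 164.3, 215.1]
ee_rot: [-90.0, 0.0, -7.2]
force: [0.2, -0.3, -2.4]
gripper_width: 37.8
```

Run:
```python
from h import *
go([470.3,166,202],-7.4); print(env.state()['gripper_width'])
```

```text
turn [0.0, 0.0041, -0.0003] shift [-0.7, 13.1, 1.7]
37.83313266818044
```

Request:
carry_out(increments=[[[0, 0, 0], [-0.5, 6, 1.5], 1], [[0, 0, 0], [-0.5, 11, 1.5], 1], [[0, 0, 0], [-0.5, 13, 1.5], 1], [[0, 0, 0], [-0.5, 13.5, 1.5], 1], [[0, 0, 0], [-0.5, 13.5, 1.5], 0], [[0, 0, 0], [-0.5, 13.5, 1.5], 0], [[0, 0, 0], [-0.5, 13.5, 1.5], 0], [[0, 0, 0], [-0.5, 13.5, 1.5], 0], [[0, 0, 0], [-0.5, 13.5, 1.5], 0], [[0, 0, 0], [-0.5, -5, 1.5], 0]])

```text
time_s: 11.63
ee_pos: [469.4, 165.7, 218.2]
ee_rot: [-90.2, 0.3, -7.1]
force: [0.2, 0.2, 0.3]
gripper_width: 74.7
```

Run:
```python
from h import *
st=env.state(); print(st['force'],st['gripper_width']); 
go([469,305,330],90)
```

```text
[0.15097287 0.23024108 0.25568156] 74.74351262011814
turn [-0.0029, -1.6953, -0.0065] shift [-18.3, -112.1, 137.8]
```

Request:
carry_out(increments=[[[0, 0, 0], [0, -40, 0], 0], [[0, 0, 0], [0, -80, 0], 0], [[0, -0.12, 0], [0, -112, 12], 0], [[0, -0.24, 0], [-6, -112, 40], 0], [[0, -0.36, 0], [-12, -112, 75], 0], [[0, -0.48, 0], [-18, -112, 110], 0], [[0, -0.6, 0], [-18, -112, 138], 0], [[0, -0.72, 0], [-18, -112, 138], 0], [[0, -0.84, 0], [-18, -112, 138], 0], [[0, -0.96, 0], [-18, -112, 138], 0]])

```text
time_s: 12.47
ee_pos: [469.5, 306.0, 332.1]
ee_rot: [-90.0, 0.0, 48.3]
force: [0.4, -0.5, -0.2]
gripper_width: 91.3
```

Run:
```python
from h import *
go([469,305,330],90)
```

```text
turn [-0.0001, -0.728, -0.0002] shift [-1.1, 2.1, -0.3]
```

Request:
carry_out(increments=[[[0, -0.12, 0], [-1, 2, 0], 0], [[0, -0.24, 0], [-1, 2, 0], 0], [[0, -0.36, 0], [-1, 2, 0], 0], [[0, -0.48, 0], [-1, 2, 0], 0], [[0, -0.6, 0], [-1, 2, 0], 0], [[0, -0.728, 0], [-1, 2, 0], 0], [[0, -0.728, 0], [-1, 2, 0], 0], [[0, -0.728, 0], [-1, 2, 0], 0]])

```text
time_s: 13.13
ee_pos: [469.0, 304.5, 330.3]
ee_rot: [-90.0, -0.0, 89.4]
force: [1.0, -0.3, -0.1]
gripper_width: 91.0
```

```bash
cat >> meas.py <<'E'
def blob(P,c,lo,hi,rad=55):
    m=(np.hypot(P[...,0]-c[0],P[...,1]-c[1])<rad)&(P[...,2]>lo)&(P[...,2]<hi); p=P[m]
    r=cv2.minAreaRect(p[:,:2].astype(np.float32)); print('blob',c,len(p),'z',np.median(p[:,2]).round(1),np.round(r[0],1),np.round(r[1],1),round(r[2],1)); return p
E
python3 - <<'E'
import meas; from meas import *
f,C,st=shot("wrist"); print(st['ee_pos'].round(1),st['ee_rot'].round(2)); cv2.imwrite("pics/w4.png",f['frame']); np.savez("w4.npz",C=C,**f)
meas.VMAX=165; pl,P=plates(f,C); blob(P,[469,308],16,32); blob(P,[470,166],16,32)
go([468.5,307.5,203],90)
E
```

```text
[469.  304.5 330.3] [-9.000e+01 -1.000e-02  8.941e+01]
plate [527.   -6.6] yaw -41.2 res [28.2 43.4 27.9 55.2 61.8 15.8] px [ 25. 227.]
plate [448.2 154.3] yaw -101.1 res [21.9 17.8 16.3 29.6 35.1 20.4] px [178. 174.]
plate [469.4 310. ] yaw -7.9 res [0.6 1.3 3.8 2.4 2.8 0.8] px [327. 168.]
blob [469, 308] 2923 z 24.1 [468.5 308.7] [63.8 63.4] 43.3
blob [470, 166] 3406 z 25.2 [469.6 166.5] [78.3 42.4] 82.9
turn [0.0, -0.0103, 0.0001] shift [3.0, 127.3, 0.6]
```

View pics/w4.png

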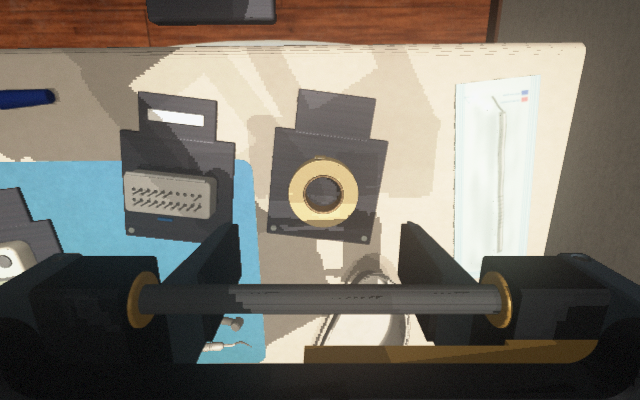

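Request:
carry_out(increments=[[[0, -0.01, 0], [4, 35, 0], 0], [[0, -0.01, 0], [4, 70, 0], 0], [[0, -0.01, 0], [4, 100, 0], 0], [[0, -0.01, 0], [4, 118, 0], 0], [[0, -0.01, 0], [4, 127, 0], 0], [[0, -0.01, 0], [4, 127, 0], 0], [[0, -0.01, 0], [4, 127, 0], 0]])

```text
time_s: 13.77
ee_pos: [469.4, 308.8, 203.7]
ee_rot: [-90.0, -0.0, 90.1]
force: [0.7, 0.6, 0.2]
gripper_width: 91.0
```

Request:
carry_out(increments=[[[0, 0, 0], [0, 0, 0], 1], [[0, 0, 0], [0, 0, 0], 1], [[0, 0, 0], [0, 0, 0], 1], [[0, 0, 0], [0, 0, 0], 1], [[0, 0, 0], [0, 0, 0], 1], [[0, 0, 0], [0, 0, 0], 1], [[0, 0, 0], [0, -20, 0], 1], [[0, 0, 0], [0, -60, 0], 1], [[0, 0, 0], [0, -100, 0], 1], [[0, 0, 0], [0, -127, 0], 1]], force=15)

```text
time_s: 14.6
ee_pos: [469.3, 308.7, 333.6]
ee_rot: [-90.2, -0.1, 90.2]
force: [0.4, 0.9, -0.7]
gripper_width: 62.9
```

Run:
```python
from h import *
go([497,-310,330],100.8); print(env.state()['qpos'].round(1))
```

```text
turn [0.0032, -0.1858, 0.0017] shift [-618.8, 2.4, -26.0]
[ 32.2  20.2  97.7   0.   61.9 -58. ]
```

Request:
carry_out(increments=[[[0, 0, 0], [-20, 3, -1], 1], [[0, 0, 0], [-57, 3, -3], 1], [[0, 0, 0], [-96, 3, -4], 1], [[0, 0, 0], [-135, 3, -6], 1], [[0, 0, 0], [-174, 3, -8], 1], [[0, 0, 0], [-213, 3, -10], 1], [[0, 0, 0], [-252, 3, -12], 1], [[0, 0, 0], [-291, 3, -13], 1], [[0, 0, 0], [-330, 3, -15], 1], [[0, 0, 0], [-369, 3, -17], 1]])

```text
time_s: 15.43
ee_pos: [486.6, -62.3, 327.3]
ee_rot: [-90.0, -0.0, 90.2]
force: [0.2, 0.3, 0.1]
gripper_width: 62.8
```

Request:
carry_out(increments=[[[0, 0, 0], [-39, 0, -2], 1], [[0, 0, 0], [-78, 0, -4], 1], [[0, 0, 0], [-117, 0, -6], 1], [[0, 0, 0], [-156, 0, -8], 1], [[0, 0, 0], [-195, 0, -9], 1], [[0, 0, 0], [-225, 20, -10], 1], [[0, 0, 0], [-243, 45, -11], 1], [[0, 0, 0], [-251, 70, -11], 1], [[0, 0, 0], [-251, 90, -11], 1], [[0, 0, 0], [-251, 105, -11], 1]])

```text
time_s: 16.27
ee_pos: [497.9, -312.0, 219.9]
ee_rot: [-89.9, -0.1, 90.1]
force: [0.2, -0.5, -1.4]
gripper_width: 62.5
```

Run:
```python
from h import *
go([497,-311,204],90); print(env.state()['qpos'].round(1),env.state()['gripper_width'])
```

```text
turn [-0.0026, 0.0009, 0.0019] shift [1.0, 15.9, 0.9]
[ -33.2   29.2  101.6    0.    49.3 -123.3] 62.48748709386417
```

Request:
carry_out(increments=[[[0, 0, 0], [0.5, 8, 0], 1], [[0, 0, 0], [0.5, 14, 0], 1], [[0, 0, 0], [0.5, 16, 0], 1], [[0, 0, 0], [0.5, 16, 0], 1], [[0, 0, 0], [0.5, 16, 0], 0], [[0, 0, 0], [0.5, 16, 0], 0], [[0, 0, 0], [0.5, 16, 0], 0], [[0, 0, 0], [0.5, 16, 0], 0], [[0, 0, 0], [0.5, 16, 0], 0], [[0, 0, 0], [0.5, 0, 0], 0]])

```text
time_s: 17.1
ee_pos: [497.9, -310.3, 220.1]
ee_rot: [-89.7, -0.2, 90.2]
force: [0.3, -0.4, 0.0]
gripper_width: 91.0
```

Request:
carry_out(increments=[[[0, 0, 0], [0, -40, 0], 0], [[0, 0, 0], [0, -80, 0], 0], [[0, 0, 0], [0, -120, 0], 0], [[0, 0, 0], [30, -140, 0], 0], [[0, 0, 0], [60, -140, 0], 0], [[0, 0, 0], [100, -140, -10], 0], [[0, 0, 0], [140, -140, -20], 0], [[0, 0, 0], [170, -140, -30], 0], [[0, 0, 0], [170, -140, -30], 0], [[0, 0, 0], [170, -140, -30], 0]])

```text
time_s: 17.93
ee_pos: [528.5, -139.4, 362.5]
ee_rot: [-90.0, 0.0, 90.3]
force: [0.9, -1.3, 0.5]
gripper_width: 91.0
```

Run:
```python
import meas; from meas import *
f,C,st=shot("wrist"); print(st['ee_pos'].round(1),st['ee_rot'].round(2)); cv2.imwrite("pics/w5.png",f['frame']); np.savez("w5.npz",C=C,**f)
meas.VMAX=165; pl,P=plates(f,C); blob(P,[497,-311],16,32); blob(P,[554,-19],16,32)
for c in([430,-140],[545,-125]):
    for lo,hi in((20,45),(55,85),(96,115)):
        m=(np.hypot(P[...,0]-c[0],P[...,1]-c[1])<35)&(P[...,2]>lo)&(P[...,2]<hi); p=P[m]
        if len(p): print(c,lo,len(p),p.mean(0).round(1),p.min(0).round(1),p.max(0).round(1))
```

```text
[ 528.5 -139.4  362.5] [-9.002e+01  2.000e-02  9.035e+01]
plate [555.9 -13.6] yaw 6.9 res [1.4 1.8 1.4 1.5 2.3 1.3] px [435. 191.]
plate [ 496.4 -311.1] yaw 11.7 res [1.1 0.5 1.7 2.8 2.9 3.7] px [146. 129.]
plate? n 5 [456.46296808 146.67339238]
plate [ 440.  -141.1] yaw 4.8 res [ 4.9 10.3  3.2  5.1  5.1  2.9] px [316.  68.]
blob [497, -311] 2833 z 24.0 [ 498.5 -309.5] [63.7 63.7] 68.0
blob [554, -19] 3211 z 22.4 [553.9 -19.7] [64.  63.4] 9.4
[430, -140] 55 1083 [ 431.5 -140.2   72.2] [ 414.7 -156.8   55.9] [ 446.6 -124.1   84.8]
[430, -140] 96 295 [ 430.9 -140.4  103.1] [ 424.7 -146.8   97.3] [ 437.  -134.2  107.4]
[545, -125] 20 219 [ 537.1 -126.2   35.4] [ 532.8 -137.2   20.1] [ 555.3 -112.9   45. ]
[545, -125] 55 274 [ 543.1 -125.3   64. ] [ 537.  -133.6   55. ] [ 552.5 -116.9   76.5]
```

View pics/w5.png

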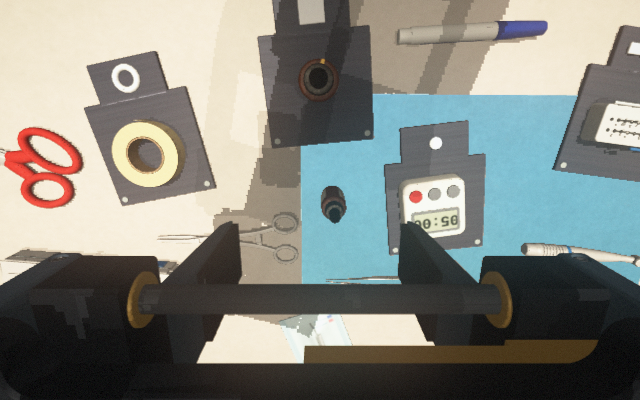

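Run:
```python
from h import *
f=dict(np.load('w5.npz')); hsv=cv2.cvtColor(f['frame'],cv2.COLOR_BGR2HSV)
m=np.zeros((400,640),bool); m[130:158,422:450]=1; m&=(hsv[...,2]>150)&(hsv[...,1]<60); ys,xs=np.nonzero(m); q=rays(f,np.c_[xs,ys],9.5,f['C']); print('disc',q.mean(0).round(1),np.ptp(q,0).round(1), 'centre', (q.mean(0)[:2]+70*np.array([np.cos(.127),np.sin(.127)])).round(1))
go([554,-19.3,280],99.2); go([554,-19.3,201],99.2)
```

```text
disc [486.4 -21.6   9.5] [13.1 12.4  0. ] centre [555.8 -12.8]
turn [-0.0, -0.1563, -0.0006] shift [121.2, 82.3, -26.2]
turn [-0.0, -0.1563, -0.0006] shift [121.2, 161.3, -26.2]
```

Request:
carry_out(increments=[[[0, -0.05, 0], [36, 10, -8], 0], [[0, -0.11, 0], [72, 25, -16], 0], [[0, -0.156, 0], [105, 50, -23], 0], [[0, -0.156, 0], [121, 75, -26], 0], [[0, -0.156, 0], [121, 82, -26], 0], [[0, -0.156, 0], [121, 95, -26], 0], [[0, -0.156, 0], [121, 125, -26], 0], [[0, -0.156, 0], [121, 150, -26], 0], [[0, -0.156, 0], [121, 160, -26], 0], [[0, -0.156, 0], [121, 160, -26], 0]])

```text
time_s: 18.82
ee_pos: [553.2, -21.4, 200.4]
ee_rot: [-89.7, -0.0, 99.0]
force: [-0.1, -0.1, 0.9]
gripper_width: 91.1
```

Request:
carry_out(increments=[[[0, 0, 0], [0, 0, 0], 0], [[0, 0, 0], [0, 0, 0], 1], [[0, 0, 0], [0, 0, 0], 1], [[0, 0, 0], [0, 0, 0], 1], [[0, 0, 0], [0, 0, 0], 1], [[0, 0, 0], [0, 0, 0], 1], [[0, 0, 0], [0, 0, 0], 1]], force=20)

```text
time_s: 19.4
ee_pos: [554.2, -19.7, 203.2]
ee_rot: [-90.1, 0.0, 99.1]
force: [-0.4, -0.3, 5.4]
gripper_width: 65.7
```

Run:
```python
from h import *
go([469.4,308.5,300],82.2); print(env.state()['force'])
```

```text
turn [0.0016, 0.295, -0.0002] shift [337.5, -97.0, 31.7]
[-0.41151866 -0.25394494  5.43138742]
```

Request:
carry_out(increments=[[[0, 0, 0], [0, -20, 0], 1], [[0, 0, 0], [0, -55, 0], 1], [[0, 0.04, 0], [20, -85, 2], 1], [[0, 0.08, 0], [56, -97, 5], 1], [[0, 0.12, 0], [95, -97, 9], 1], [[0, 0.16, 0], [134, -97, 13], 1], [[0, 0.2, 0], [173, -97, 16], 1], [[0, 0.24, 0], [212, -97, 20], 1], [[0, 0.28, 0], [251, -97, 24], 1], [[0, 0.295, 0], [290, -97, 27], 1]])

```text
time_s: 20.23
ee_pos: [480.3, 264.0, 299.2]
ee_rot: [-90.0, 0.0, 82.1]
force: [0.6, 0.4, -0.9]
gripper_width: 65.4
```

Run:
```python
from h import *
go([469.4,308.5,204],82.2); s=env.state(); print(s['gripper_width'],s['ee_pos'])
```

```text
turn [-0.0005, -0.0016, -0.0003] shift [42.6, 95.2, 16.8]
65.3690471580397 [480.29794389 264.02608302 299.1678745 ]
```

Request:
carry_out(increments=[[[0, 0, 0], [30, 10, 12], 1], [[0, 0, 0], [43, 35, 17], 1], [[0, 0, 0], [43, 60, 17], 1], [[0, 0, 0], [43, 78, 17], 1], [[0, 0, 0], [43, 86, 17], 1], [[0, 0, 0], [43, 90, 17], 1], [[0, 0, 0], [43, 94, 17], 1], [[0, 0, 0], [43, 95, 17], 1], [[0, 0, 0], [43, 95, 17], 1], [[0, 0, 0], [43, 95, 17], 1]])

```text
time_s: 21.07
ee_pos: [470.9, 307.2, 205.2]
ee_rot: [-90.1, -0.1, 82.2]
force: [-0.5, 0.6, -0.9]
gripper_width: 65.7
```

Request:
carry_out(increments=[[[0, 0, 0], [0, 0, 0], 0], [[0, 0, 0], [0, 0, 0], 0], [[0, 0, 0], [0, 0, 0], 0], [[0, 0, 0], [0, 0, 0], 0], [[0, 0, 0], [0, 0, 0], 0], [[0, 0, 0], [0, -20, 0], 0], [[0, 0, 0], [0, -60, 0], 0], [[0, 0, 0], [0, -100, 0], 0], [[0, 0, 0], [0, -125, 0], 0], [[0, 0, 0], [0, -125, 0], 0]])

```text
time_s: 21.9
ee_pos: [471.7, 308.0, 335.5]
ee_rot: [-90.5, -0.5, 82.2]
force: [0.8, 0.4, 0.2]
gripper_width: 91.3
```

Run:
```python
from h import *
go([430.9,-140.4,345],90); go([430.9,-140.4,225],90)
```

```text
turn [0.01, -0.1363, 0.0073] shift [-449.7, -12.8, -20.6]
turn [0.01, -0.1363, 0.0073] shift [-450.7, 107.1, -19.5]
```

Request:
carry_out(increments=[[[0, -0.05, 0], [-25, -12, -1], 0], [[0, -0.1, 0], [-62, -12, -3], 0], [[0, -0.136, 0], [-102, -12, -5], 0], [[0, -0.136, 0], [-142, -12, -7], 0], [[0, -0.136, 0], [-182, -12, -9], 0], [[0, -0.136, 0], [-222, -12, -10], 0], [[0, -0.136, 0], [-262, -12, -12], 0], [[0, -0.136, 0], [-302, -12, -14], 0], [[0, -0.136, 0], [-342, -12, -16], 0], [[0, -0.136, 0], [-382, -12, -18], 0]])

```text
time_s: 22.73
ee_pos: [435.5, -75.4, 340.9]
ee_rot: [-90.0, -0.0, 90.0]
force: [0.7, 0.7, -0.2]
gripper_width: 91.1
```

Run:
```python
from h import *
go([430.9,-140.4,345],90); print(env.state()['ee_pos'])
```

```text
turn [-0.0004, -0.0001, 0.0002] shift [-65.0, -4.2, 4.6]
[435.54443692 -75.37186688 340.86070243]
```

Request:
carry_out(increments=[[[0, 0, 0], [-35, -4, 2], 0], [[0, 0, 0], [-60, -4, 4], 0], [[0, 0, 0], [-67, -4, 4], 0], [[0, 0, 0], [-67, -4, 4], 0], [[0, 0, 0], [-67, -4, 4], 0], [[0, 0, 0], [-67, -4, 4], 0]])

```text
time_s: 23.23
ee_pos: [432.3, -139.5, 344.9]
ee_rot: [-89.9, -0.1, 90.0]
force: [1.0, 0.6, -0.9]
gripper_width: 91.0
```

Run:
```python
from h import *
go([430.9,-140.4,225],90); print(env.state()['ee_pos'])
```

```text
turn [-0.0009, 0.0008, 0.001] shift [-1.0, 119.9, 1.3]
[ 432.34810841 -139.52977306  344.89109936]
```

Request:
carry_out(increments=[[[0, 0, 0], [-1, 20, 1], 0], [[0, 0, 0], [-1, 45, 1], 0], [[0, 0, 0], [-1, 70, 1], 0], [[0, 0, 0], [-1, 95, 1], 0], [[0, 0, 0], [-1, 112, 1], 0], [[0, 0, 0], [-1, 120, 1], 0], [[0, 0, 0], [-1, 120, 1], 0.4], [[0, 0, 0], [-1, 120, 1], 0.4], [[0, 0, 0], [-1, 120, 1], 0.4], [[0, 0, 0], [-1, 120, 1], 0.4]], force=12)

```text
time_s: 24.07
ee_pos: [431.9, -141.6, 226.4]
ee_rot: [-90.1, 0.0, 90.0]
force: [0.5, -0.7, -0.1]
gripper_width: 67.3
```

Request:
carry_out(increments=[[[0, 0, 0], [0, 0, 0], 0.5], [[0, 0, 0], [0, 0, 0], 0.55], [[0, 0, 0], [0, 0, 0], 0.6], [[0, 0, 0], [0, 0, 0], 0.65], [[0, 0, 0], [0, 0, 0], 0.7], [[0, 0, 0], [0, 0, 0], 1], [[0, 0, 0], [0, 0, 0], 1], [[0, 0, 0], [0, 0, 0], 1]], force=12)

```text
time_s: 24.73
ee_pos: [431.4, -141.7, 225.3]
ee_rot: [-90.0, -0.0, 90.0]
force: [-0.2, -0.7, 0.4]
gripper_width: 31.9
```

Run:
```python
from h import *
go([556,-13,330],90); print(env.state()['ee_pos'])
f,C,st=shot("side"); cv2.imwrite("pics/s6.png",cv2.resize(f['frame'][180:320,230:410],(720,560),interpolation=cv2.INTER_CUBIC))
```

```text
turn [0.0, -0.0003, 0.0001] shift [128.7, -104.7, -124.6]
[ 431.39868112 -141.67693945  225.31484026]
```

View pics/s6.png

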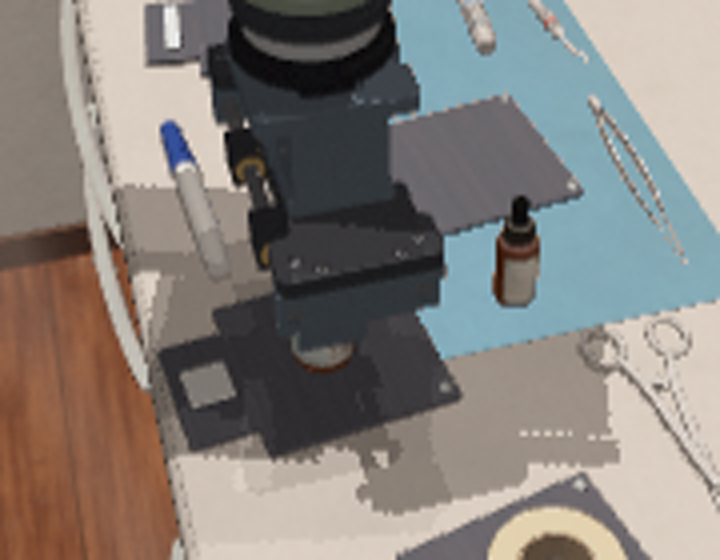

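Request:
carry_out(increments=[[[0, 0, 0], [0, 0, 0], 1], [[0, 0, 0], [0, -8, 0], 1], [[0, 0, 0], [0, -22, 0], 1], [[0, 0, 0], [0, -40, 0], 1], [[0, 0, 0], [4, -52, -4], 1], [[0, 0, 0], [14, -58, -14], 1], [[0, 0, 0], [28, -60, -27], 1], [[0, 0, 0], [44, -60, -42], 1], [[0, 0, 0], [60, -60, -58], 1], [[0, 0, 0], [76, -60, -74], 1]], force=18)

```text
time_s: 25.62
ee_pos: [505.8, -64.9, 285.9]
ee_rot: [-90.0, -0.0, 90.0]
force: [1.2, -0.1, -0.7]
gripper_width: 31.9
```

Request:
carry_out(increments=[[[0, 0, 0], [16, 0, -16], 1], [[0, 0, 0], [30, 0, -30], 1], [[0, 0, 0], [41, 0, -41], 1], [[0, 0, 0], [48, 0, -47], 1], [[0, 0, 0], [52, 0, -51], 1], [[0, 0, 0], [53, 5, -51], 1], [[0, 0, 0], [53, 18, -51], 1], [[0, 0, 0], [53, 32, -51], 1], [[0, 0, 0], [53, 43, -51], 1], [[0, 0, 0], [53, 48, -51], 1]])

```text
time_s: 26.45
ee_pos: [555.1, -13.3, 235.6]
ee_rot: [-89.8, 0.0, 89.9]
force: [-0.0, -1.0, -0.4]
gripper_width: 31.9
```

Request:
carry_out(increments=[[[0, 0, 0], [0, 0, 0], 1], [[0, 0, 0], [0, 0, 0], 1], [[0, 0, 0], [0, 0, 0], 1]])

```text
time_s: 26.7
ee_pos: [556.5, -13.0, 237.9]
ee_rot: [-90.1, 0.0, 90.0]
force: [0.7, -0.3, -0.8]
gripper_width: 32.1
```

Run:
```python
from h import *
go([556.5,-13,225.5],90); s=env.state(); print(s['ee_pos'],s['ee_rot'],s['gripper_width'],s['force'])
f,C,st=shot("side"); cv2.imwrite("pics/s7.png",cv2.resize(f['frame'][140:280,280:460],(720,560),interpolation=cv2.INTER_CUBIC))
```

```text
turn [0.0011, -0.0007, -0.0] shift [-0.0, 12.4, 0.0]
[556.53016872 -12.95999956 237.92127453] [-9.00619627e+01  9.67082209e-04  8.99615739e+01] 32.05230457268498 [ 0.69082775 -0.25513742 -0.76263934]
```

View pics/s7.png

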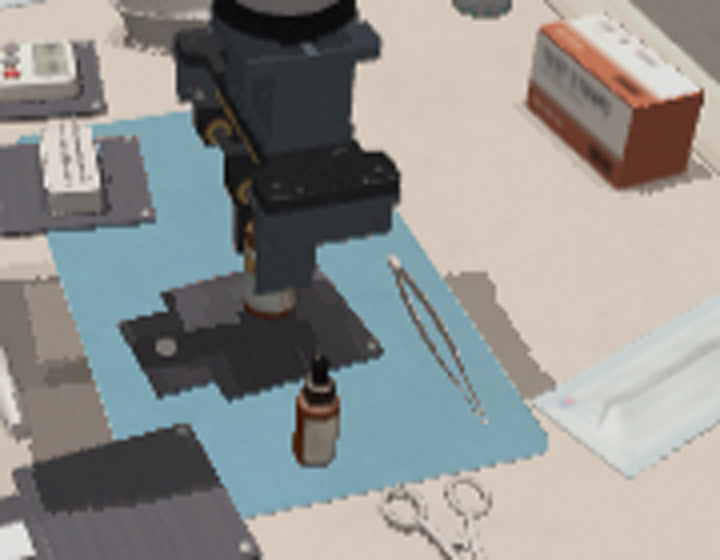

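Request:
carry_out(increments=[[[0, 0, 0], [0, 3, 0], 1], [[0, 0, 0], [0, 6, 0], 1], [[0, 0, 0], [0, 9, 0], 1], [[0, 0, 0], [0, 11, 0], 1], [[0, 0, 0], [0, 12, 0], 1], [[0, 0, 0], [0, 12.5, 0], 1], [[0, 0, 0], [0, 12.5, 0], 1], [[0, 0, 0], [0, 12.5, 0], 1]])

```text
time_s: 27.42
ee_pos: [556.4, -12.6, 225.3]
ee_rot: [-90.0, -0.0, 90.0]
force: [-1.7, 0.5, 5.2]
gripper_width: 31.9
```

Contact is felt (5 N). I'll release gently.

Request:
carry_out(increments=[[[0, 0, 0], [0, -0.5, 0], 0.62], [[0, 0, 0], [0, -0.5, 0], 0.58], [[0, 0, 0], [0, -0.5, 0], 0.5], [[0, 0, 0], [0, -0.5, 0], 0.3], [[0, 0, 0], [0, -0.5, 0], 0.1], [[0, 0, 0], [0, -0.5, 0], 0], [[0, 0, 0], [0, -0.5, 0], 0], [[0, 0, 0], [0, -0.5, 0], 0], [[0, 0, 0], [0, -15, 0], 0], [[0, 0, 0], [0, -40, 0], 0]])

```text
time_s: 28.25
ee_pos: [555.5, -12.6, 262.7]
ee_rot: [-89.6, -0.0, 90.0]
force: [0.8, -0.0, 0.3]
gripper_width: 88.6
```

Request:
carry_out(increments=[[[0, 0, 0], [0, -35, 0], 0], [[0, 0, 0], [0, -70, 0], 0], [[0, 0, 0], [0, -95, 0], 0], [[0, 0, 0], [30, -95, 0], 0], [[0, 0, 0], [60, -95, 0], 0], [[0, 0, 0], [100, -95, 0], 0], [[0, 0, 0], [140, -95, 10], 0], [[0, 0, 0], [180, -95, 25], 0], [[0, 0, 0], [210, -95, 40], 0], [[0, 0, 0], [210, -95, 40], 0]])

```text
time_s: 29.08
ee_pos: [514.1, 201.8, 359.7]
ee_rot: [-89.9, -0.1, 90.3]
force: [-0.3, -0.3, -0.8]
gripper_width: 91.3
```

Run:
```python
import meas; from meas import *
f,C,st=shot("wrist"); print(st['ee_pos'].round(1),st['ee_rot'].round(2)); cv2.imwrite("pics/w8.png",f['frame']); np.savez("w8.npz",C=C,**f)
meas.VMAX=165; pl,P=plates(f,C); p=blob(P,[470,308],16,32); p=blob(P,[470,166],16,32)
c=[556,-13]
for lo,hi in((20,50),(55,85),(96,115)):
    m=(np.hypot(P[...,0]-c[0],P[...,1]-c[1])<35)&(P[...,2]>lo)&(P[...,2]<hi); p=P[m]
    if len(p): print(c,lo,len(p),p.mean(0).round(1),p.min(0).round(1),p.max(0).round(1))
```

```text
[514.1 201.8 359.7] [-89.9   -0.14  90.28]
plate [562.1  -4.8] yaw 12.5 res [10.4  4.7  1.3 11.8 26.6 39.9] px [119. 201.]
plate? n 4 [437.65067911 -97.62419183]
plate [469.2 309.3] yaw -7.7 res [1.4 1.2 3.4 3.3 2.3 1.4] px [428. 119.]
plate [470.7 167.1] yaw -7.3 res [1.7 1.5 2.1 2.9 3.2 4.1] px [286. 119.]
blob [470, 308] 4258 z 22.5 [470.9 307.8] [64.3 63.7] 82.0
blob [470, 166] 3175 z 25.3 [469.6 166.2] [78.  42.2] 83.0
[556, -13] 20 712 [5.485e+02 2.000e-01 3.580e+01] [537.6 -17.6  20.1] [569.    6.5  50. ]
[556, -13] 55 1215 [550.3  -4.1  69.6] [538.4 -25.1  55. ] [570.3   6.3  84.9]
[556, -13] 96 55 [549.9 -11.1  99.8] [548.6 -16.5  96.1] [552.7  -6.6 104.3]
```

View pics/w8.png

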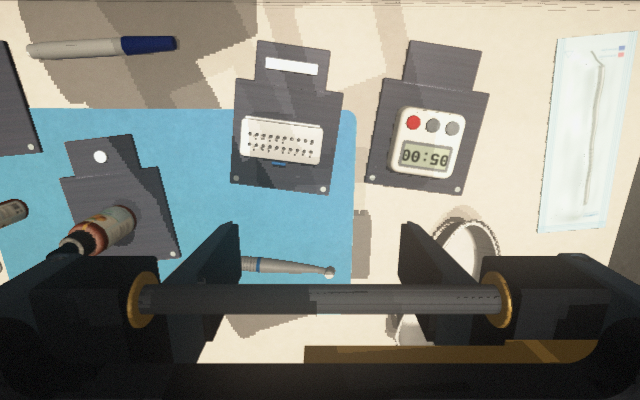

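Run:
```python
from h import *
go([470.9,307.8,203],82.0)
```

```text
turn [-0.0005, 0.1442, 0.0002] shift [108.2, 156.8, 43.7]
```

Request:
carry_out(increments=[[[0, 0.07, 0], [36, 10, 15], 0], [[0, 0.144, 0], [72, 30, 29], 0], [[0, 0.144, 0], [100, 55, 40], 0], [[0, 0.144, 0], [108, 80, 44], 0], [[0, 0.144, 0], [108, 100, 44], 0], [[0, 0.144, 0], [108, 125, 44], 0], [[0, 0.144, 0], [108, 145, 44], 0], [[0, 0.144, 0], [108, 157, 44], 0], [[0, 0.144, 0], [108, 157, 44], 0], [[0, 0.144, 0], [108, 157, 44], 0]])

```text
time_s: 29.97
ee_pos: [473.2, 304.5, 202.5]
ee_rot: [-90.0, 0.1, 81.7]
force: [-0.6, 0.5, 0.1]
gripper_width: 91.2
```

Request:
carry_out(increments=[[[0, 0, 0], [0, 0, 0], 0], [[0, 0, 0], [0, 0, 0], 0], [[0, 0, 0], [0, 0, 0], 1], [[0, 0, 0], [0, 0, 0], 1], [[0, 0, 0], [0, 0, 0], 1], [[0, 0, 0], [0, 0, 0], 1], [[0, 0, 0], [0, 0, 0], 1], [[0, 0, 0], [0, 0, 0], 1]], force=20)

```text
time_s: 30.63
ee_pos: [472.6, 305.5, 203.2]
ee_rot: [-90.0, -0.0, 81.7]
force: [-0.1, -0.0, 2.8]
gripper_width: 65.5
```

Run:
```python
from h import *
go([436.7,-140.5,320],95.0)
```

```text
turn [0.0005, -0.2315, 0.0005] shift [-446.4, -117.1, -28.6]
```

Request:
carry_out(increments=[[[0, 0, 0], [0, -20, 0], 1], [[0, 0, 0], [0, -55, 0], 1], [[0, 0, 0], [-10, -90, 0], 1], [[0, -0.03, 0], [-36, -117, -3], 1], [[0, -0.07, 0], [-74, -117, -5], 1], [[0, -0.11, 0], [-112, -117, -8], 1], [[0, -0.15, 0], [-150, -117, -10], 1], [[0, -0.19, 0], [-188, -117, -13], 1], [[0, -0.232, 0], [-226, -117, -15], 1], [[0, -0.232, 0], [-264, -117, -18], 1]])

```text
time_s: 31.47
ee_pos: [451.5, 39.9, 319.7]
ee_rot: [-90.0, 0.0, 95.1]
force: [0.7, 0.0, 0.1]
gripper_width: 65.5
```

Run:
```python
from h import *
go([438.3,-140.4,230],95.0); print(env.state()['ee_pos'],env.state()['gripper_width'])
```

```text
turn [-0.0004, 0.0025, -0.0001] shift [-178.4, 89.7, 29.3]
[451.49455653  39.87106981 319.69376817] 65.54846962903827
```

Request:
carry_out(increments=[[[0, 0, 0], [-38, 0, 6], 1], [[0, 0, 0], [-76, 0, 12], 1], [[0, 0, 0], [-114, 0, 18], 1], [[0, 0, 0], [-147, 5, 24], 1], [[0, 0, 0], [-170, 20, 28], 1], [[0, 0, 0], [-180, 45, 30], 1], [[0, 0, 0], [-180, 70, 30], 1], [[0, 0, 0], [-180, 90, 30], 1], [[0, 0, 0], [-180, 90, 30], 1], [[0, 0, 0], [-180, 90, 30], 1]])

```text
time_s: 32.3
ee_pos: [438.0, -140.4, 229.2]
ee_rot: [-89.9, -0.1, 95.0]
force: [0.4, 0.0, -0.2]
gripper_width: 65.4
```

Request:
carry_out(increments=[[[0, 0, 0], [0, 0, 0], 1], [[0, 0, 0], [0, 0, 0], 1], [[0, 0, 0], [0, 0, 0], 1]])

```text
time_s: 32.55
ee_pos: [438.7, -140.4, 231.0]
ee_rot: [-90.1, 0.1, 95.1]
force: [0.7, 0.1, -1.2]
gripper_width: 65.5
```

Run:
```python
from h import *
go([438.3,-140.4,203.5],95.0); print(env.state()['ee_pos'],env.state()['gripper_width'])
```

```text
turn [0.0025, 0.001, -0.0011] shift [0.0, 27.5, 0.5]
[ 438.74621841 -140.36705191  231.01033914] 65.47115456603217
```

Request:
carry_out(increments=[[[0, 0, 0], [0, 10, 0.5], 1], [[0, 0, 0], [0, 18, 0.5], 1], [[0, 0, 0], [0, 24, 0.5], 1], [[0, 0, 0], [0, 27, 0.5], 1], [[0, 0, 0], [0, 28, 0.5], 1], [[0, 0, 0], [0, 28, 0.5], 1], [[0, 0, 0], [0, 28, 0.5], 1]])

```text
time_s: 33.13
ee_pos: [437.6, -140.3, 202.7]
ee_rot: [-90.0, -0.0, 95.0]
force: [-3.2, 1.4, 9.5]
gripper_width: 65.6
```

Request:
carry_out(increments=[[[0, 0, 0], [0, 0, 0], 0], [[0, 0, 0], [0, 0, 0], 0], [[0, 0, 0], [0, 0, 0], 0], [[0, 0, 0], [0, 0, 0], 0], [[0, 0, 0], [0, 0, 0], 0], [[0, 0, 0], [0, 0, 0], 0], [[0, 0, 0], [0, -15, 0], 0], [[0, 0, 0], [0, -50, 0], 0], [[0, 0, 0], [0, -90, 0], 0], [[0, 0, 0], [0, -130, 0], 0]])

```text
time_s: 33.97
ee_pos: [437.3, -140.4, 332.8]
ee_rot: [-89.9, -0.1, 95.0]
force: [0.8, -0.5, -0.4]
gripper_width: 91.2
```

Run:
```python
from h import *
go([540,-85,440],90)
```

```text
turn [-0.002, 0.0877, 0.0009] shift [46.3, -107.4, -106.9]
```

Request:
carry_out(increments=[[[0, 0.03, 0], [6, -36, -10], 0], [[0, 0.06, 0], [14, -70, -25], 0], [[0, 0.088, 0], [25, -100, -50], 0], [[0, 0.088, 0], [36, -107, -85], 0], [[0, 0.088, 0], [46, -107, -107], 0], [[0, 0.088, 0], [46, -107, -107], 0], [[0, 0.088, 0], [46, -107, -107], 0], [[0, 0.088, 0], [46, -107, -107], 0]])

```text
time_s: 34.63
ee_pos: [539.7, -85.4, 438.0]
ee_rot: [-89.9, -0.0, 90.0]
force: [-0.3, -0.9, -0.8]
gripper_width: 90.9
```

Run:
```python
import meas; from meas import *
f,C,st=shot("wrist"); print(st['ee_pos'].round(1),st['ee_rot'].round(2),st['force'].round(1)); cv2.imwrite("pics/w9.png",f['frame']); np.savez("w9.npz",C=C,**f)
meas.VMAX=165; pl,P=plates(f,C)
for c in([436,-140],[470,166],[497,-310]): blob(P,c,16,32)
c=[556,-13]
for lo,hi in((55,85),(96,115)):
    m=(np.hypot(P[...,0]-c[0],P[...,1]-c[1])<35)&(P[...,2]>lo)&(P[...,2]<hi); p=P[m]
    if len(p): print(c,lo,len(p),p.mean(0).round(1),p.min(0).round(1),p.max(0).round(1))
```

```text
[539.7 -85.4 438. ] [-89.87  -0.    89.99] [-0.3 -0.9 -0.8]
plate [556.2 -12.6] yaw 6.6 res [0.8 1.7 1.5 2.8 1.9 1.4] px [374. 166.]
plate [ 496.3 -311. ] yaw 11.3 res [0.9 1.4 2.8 2.7 3.3 2.6] px [132. 117.]
plate? n 5 [461.10642035 281.17491224]
plate [470.  165.4] yaw -7.3 res [1.4 1.6 3.3 2.9 2.6 0.4] px [526.  98.]
plate [ 437.7 -140.4] yaw 5.2 res [3.1 3.4 0.8 2.8 4.9 6.6] px [270.  65.]
blob [436, -140] 3194 z 22.5 [ 435.6 -139.4] [64.  63.9] 5.1
blob [470, 166] 2314 z 25.3 [469.4 165.9] [79.5 42.2] 83.0
blob [497, -310] 1941 z 23.9 [ 498.6 -309.6] [65.  62.7] 90.0
[556, -13] 55 564 [549.5 -15.4  71. ] [538.2 -27.9  55.3] [570.9   3.8  85. ]
[556, -13] 96 140 [553.8 -12.3 102.4] [548.7 -17.8  96.1] [560.6  -5.7 107. ]
```

View pics/w9.png

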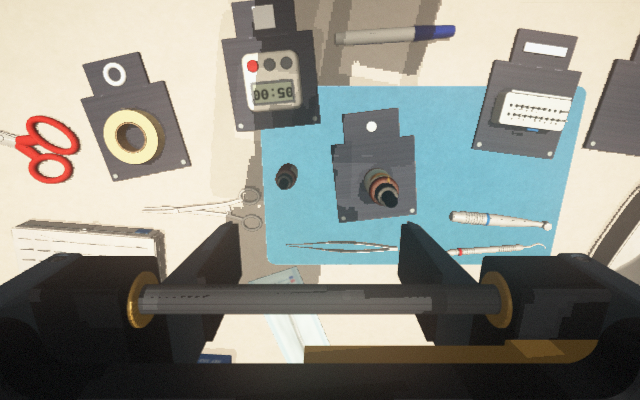

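```bash
python3 -c "
from workcell import env
print(env.job_done())"
```

```text
the job is handed in; nothing more can be done
None
```

All four things are on their own plates, and I handed the job in at about 34.7 s of the 136 s allowed. I parked the tape roll on the spare plate while I moved the bur block, then moved the tape roll to the ring plate. I parked the timer there while I moved the dropper bottle to the disc plate, then moved the timer to the square plate.

The last wrist picture, with the gripper raised clear and open, shows each thing upright and the bottle standing. The measured offsets from the pad centres were:

| Thing | Offset from pad centre (mm) |
|---|---|
| Tape roll | about 2.7 |
| Timer | about 2 |
| Bur block | about 1 |
| Dropper bottle | about 1.6 |

- **Measurement limits:** The calibration is only good to about 2 mm. In that picture the square plate's corner fit was the loosest, with residuals up to 6.6 mm. Its centre still agreed with the earlier fit and with the token to about 1 mm. The spare plate was cut off at the edge and could not be fitted, but it is not needed.
- **Regrip:** The first grip on the bur block was too high and read 40.6 mm instead of 38. I reopened, went lower and gripped it again before lifting.
- **Forces:** The largest contact force reported at the end of a move was about 10 N.

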